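# Park the pH electrode and put the meter on standby

### The job

Close down the pH station without grasping or lifting anything: with a fingertip, push the swing arm of the electrode stand round until the electrode hangs over the middle of the blue beaker, then gently press the electrode's orange cap straight down until it sits on its holder, so that the tip is parked inside that beaker. Then press the red standby button on the meter fully in and let it go. Lower the electrode nowhere else, and leave the beakers and all the bottles where they stand.

Things in the scene. Friction and masses are not known exactly. Their poses are not given: they have to be found in the camera images.
- pivot (a point): Point on the vertical axis about which the swing arm turns, 139 mm above the table at the arm's mid-height. It belongs to the electrode stand: a steel post 16 mm thick, its top 167 mm above the table, on a white 90 x 90 x 14 mm foot; fixed to the table. z up; at arm angle 0 the arm points along this point's -x.
- swing_arm (a joint): Angle of the swing arm about the post (rad), counter-clockwise positive seen from above, -1.7 to 1.7. The arm is a white level bar 14 mm wide and 22 mm high (128 to 150 mm above the table), running from the black 32 mm hub on the post (hub top 154 mm above the table) to the round 34 mm holder of the electrode, 165 mm from the axis. It turns with light friction (about 0.2 N m) and stays where it is left; beneath it is free space above the beakers.
- bar_mid (a point): Point in the middle of the bar, 90 mm from the axis, 139 mm above the table: a good place to push either flank of the bar level and sideways. It moves with the arm; its x runs along the bar towards the post.
- electrode (a joint): How far the electrode is pushed down in its holder (m): 0 raised, as it starts, 0.048 fully down, the cap resting on the holder (stop). It slides vertically with about 4 N friction and stays where it is left.
- electrode_tip (a point): Lower end of the black 12 mm thick electrode, 165 mm from the arm's axis; 80 mm above the table when raised, 32 mm when down.
- cap_top (a point): Centre of the flat top of the electrode's orange cap, 30 mm across and 10 mm thick; 208 mm above the table when raised, 160 mm when down.
- beaker_blue: Loose blue plastic beaker, 62 mm across the mouth, narrower at the foot, 62 mm high, wall 3 mm; origin at the centre of its underside, on the table. One of four in an arc under the path of the electrode; it stands within about 8 mm of that path.
- standby (a joint): Travel of the meter's red button (m): 0 out, 0.006 fully in. A spring (4 N when fully in) returns it.
- standby_top (a point): Centre of the top of the red button, 26 mm across, pressed straight down. It sits in a grey surround on the near right corner (seen from the robot) of the white pH meter, a 190 x 230 mm case, 45 mm high at its front deck and up to about 75 mm at the back by its display; fixed to the table.
- beaker_white: Bystander, loose: white plastic beaker, 62 mm across and 62 mm high; origin at the centre of its underside.
- beaker_yellow: Bystander, loose: yellow plastic beaker, 62 mm across and 62 mm high; origin at the centre of its underside.
- beaker_green: Bystander, loose: green plastic beaker, 62 mm across and 62 mm high; origin at the centre of its underside.
- buffer_a: Bystander, loose: clear buffer bottle, 54 mm across, 110 mm high; origin at the centre of its underside.
- buffer_b: Bystander, loose: amber buffer bottle, 54 mm across, 110 mm high; origin at the centre of its underside.
- salt_jar: Bystander, loose: small white jar with a green label, 36 mm across, 50 mm high; origin at the centre of its underside.
- wash_bottle: Bystander, loose: white wash bottle with a red spout, 68 mm across, 180 mm high; origin at the centre of its underside.
There are look-alikes about, which are no part of the job. Several things look just like the beaker_blue: the one meant starts nearest to the robot's base.

How it is judged:
By the outcome, as a careful person would: the job done as asked, in the order asked, and still so for the second after the job is handed in, with the robot touching nothing.
It also fails if it takes over 58 s, if anything falls off the work surface, if the arm or the gripper's body presses on something with over 40 N, if the wrist force passes 120 N, or if a joint passes its speed limit or range.

### The arm

A 6-joint arm with a two-finger parallel gripper is mounted at the origin on the work surface. World frame = base frame: x ahead of the robot, y to its left, z up, the work surface at z = 0. Lengths are in m, angles in rad, forces in N, time in s.
With the tool pointing down it reaches from about 0.375 to 0.9 m from the base axis. Payload 3.1 kg.
Tool frame: the origin (TCP) lies midway between the tips of the shut fingers; the grasp point (between the pads) lies 19 mm behind it; x points along the fingers, z is the direction in which the jaws open and shut, and the axes are right-handed (so a half turn about x gives the same grasp; the last joint's range is limited). The gripper opens to 85 mm and grips with 20 to 120 N. Pads are 22 mm wide; open, the fingers measure 114 mm over their backs; the gripper's body (76 mm by 85 mm) begins 54 mm behind the grasp point. The pads swing forward as they close: fully open they stand 13 mm farther back than shut.
Start: joints at [0.947, 0.527, 1.433, -0, 1.181, -0.178], TCP at [0.269, 0.564, 0.231] pointing down, gripper open.
Joint ranges: [-3.08, 3.08], [-0.75, 2.2], [0.22, 2.44], [-1.43, 4.57], [0, 2.65], [-2.85, 2.85]. Speed limits (rad/s): [2.79, 2.79, 3.14, 3.14, 3.14, 3.14].

### API

Orientations are given as a unit quaternion [x, y, z, w].
In Python, from station import status, snapshot, camera_params, ticket gives the robot as it stands.
- The arm moves only by the tool arm_command, never from a script. Its argument "series" is a list that holds one entry, the list of rows, each a list of 4 numbers: the shift along the tool's x, y, z in mm, then the turn about the tool's x in rad. A call has 1 to 10 rows; each row shifts and turns the commanded pose from where the row before left it, along the tool's axes as they then stand; what a row does not reach is not made up. A row lasts 1/10 s, in which the tool goes at most 50 mm and 8.59 degrees, less where a joint would pass 70% of its speed; a pose out of reach is approached as far as the arm can. A call is refused whole if a number of a shift passes 50 or a number of a turn 0.15, either way. A call with a gripper value outside its range is refused whole. "jaw" is the opening in per cent of the stroke, from 0 (shut) to 100 (fully open), set as the call begins (left out, the last holds). The fingers move at their own pace and stop on an object; "force" is the grip in N (left out, the last holds). Time passes only in rows, so rows that do not move let the fingers close. It gives the time, the measured TCP pose, the force and the opening at its end, in the units of the state.
- status.sense(): the state, without advancing time (a new reading comes with each control period).
- snapshot(name): name is "scene" or "top" or "wrist"; returns the picture (420x560x3 uint8, red, green, blue); there is no depth.
- camera_params(name): a dict with "fovy" (degrees; the focal length in pixels is half the picture's height over the tangent of half this angle, whatever the lens; pixels are square), "cx", "cy" (the principal point, pixels), "extrinsics" (4x4, takes a point from camera to world coordinates); the wrist camera has in their place "mount" (4x4, takes a point from camera to tool coordinates, whose origin is the TCP and whose axes are the tool frame's). Camera axes: x right, y down, z forward; pixel columns grow to the right and rows downward; lengths in m; the calibration is good to about 2 mm. A picture is of the moment at which its call begins: read the wrist's pose just before it. camera_params takes no time and is no camera call.
- ticket.sign_off(): hands the job in, once; it reports no verdict.
The state is a dict: "t": time; "q": joint angles; "qd": joint speeds; "tau": joint torques, N m; "tcp_pos": TCP position; "tool_rot": TCP orientation; "force": force on the tool from outside, world axes, zero at the start; "ft_torque": the same for the moment, N m; "finger_gap": opening from 0.0 (shut) to 1.0 (fully open).
Only numpy, scipy, OpenCV 4.12 (cv2) and the standard library are available. Lean on these libraries where they do the work, as an engineer would, in place of code of your own. Each camera call takes 0.05 s, during which the arm holds its last target. There are 200 camera calls.

## Working session

There is one attempt and no reset: what is moved stays moved. The work goes in short steps, Python scripts to look and compute and a tool call to move; the robot and the scene stay as the last step left them, time stands still between calls to the robot, and variables do not carry over. Pictures are saved under pics/ and viewed, about 8 in all and at most 12, crops included, and the job is handed in when it is done.

Besides the shell and the picture viewer there is one more tool, called after "Request:" as name([rows], argument=value, ...), one row to a line, values as JSON. arm_command: Moves the arm, as the interface text tells. Its arguments: {"type":"object","properties":{"series":{"type":"array"},"jaw":{"type":"number"},"force":{"type":"number"}},"required":["series"]}

```bash
mkdir -p pics; ls; cat > h.py <<'E'
import numpy as np, cv2
from station import status, snapshot, camera_params, ticket
from scipy.spatial.transform import Rotation as R
def shot(n,name):
    s=status.sense(); im=snapshot(n); cv2.imwrite(f'pics/{name}.png',im[:,:,::-1]); return s,im
def ext(n,s=None):
    p=camera_params(n)
    if 'extrinsics' in p: E=np.array(p['extrinsics'])
    else:
        T=np.eye(4);T[:3,:3]=R.from_quat(s['tool_rot']).as_matrix();T[:3,3]=s['tcp_pos'];E=T@np.array(p['mount'])
    return p,E,210/np.tan(np.radians(p['fovy'])/2)
def at(n,u,v,z,s=None):
    p,E,f=ext(n,s); d=E[:3,:3]@[(u-p['cx'])/f,(v-p['cy'])/f,1]; o=E[:3,3]
    return o+d*(z-o[2])/d[2]
def px(n,P,s=None):
    p,E,f=ext(n,s); c=np.linalg.inv(E)@np.r_[P,1]; return f*c[:2]/c[2]+[p['cx'],p['cy']]
E
python3 - <<'E'
from h import *
s,_=shot('top','top0');shot('scene','scene0');print(s);print(camera_params('top'));print(camera_params('scene'));print(camera_params('wrist'))
print(R.from_quat(s['tool_rot']).as_matrix().round(3))
E
```

```text
pics
{'t': 0.0, 'q': array([ 9.46532625e-01,  5.28491874e-01,  1.43391009e+00, -9.17167995e-06,
        1.18140412e+00, -1.78486074e-01]), 'qd': array([-4.53642121e-05,  1.34362925e-04,  7.36149921e-04, -2.61753149e-04,
        3.54993685e-04, -3.17996121e-04]), 'tau': array([-2.08781094e-04, -4.42347980e+01, -1.78025866e+01, -2.05557212e-04,
        8.34313949e-03,  5.13712635e-06]), 'tcp_pos': array([0.26901313, 0.56334139, 0.23031536]), 'tool_rot': array([-0.37740431,  0.59887884,  0.37681237,  0.59742995]), 'force': array([-0.03328801,  0.02276994,  0.02697421]), 'ft_torque': array([0.0096052 , 0.02101661, 0.00085019]), 'finger_gap': 1.001075761511082}
{'fovy': 55.52403178391116, 'cx': 279.0789721371938, 'cy': 211.44347353944187, 'extrinsics': array([[ 0.12885087, -0.9678018 ,  0.21623397,  0.40910703],
       [-0.99164585, -0.12706666,  0.02219396, -0.14023328],
       [ 0.00599677, -0.21728723, -0.97608929,  1.11473863],
       [ 0.        ,  0.        ,  0.        ,  1.        ]])}
{'fovy': 47.631774771255316, 'cx': 285.7763488103187, 'cy': 211.18305868442468, 'extrinsics': array([[-0.64787289,  0.51217371, -0.56386062,  1.20365288],
       [ 0.76148705,  0.45484877, -0.46179007,  0.37857361],
       [ 0.01995458, -0.72855383, -0.68469784,  0.86592019],
       [ 0.        ,  0.        ,  0.        ,  1.        ]])}
{'fovy': 60.26834218675614, 'cx': 277.69253441433506, 'cy': 204.09170136702818, 'mount': array([[ 3.02659466e-04, -3.00341950e-01,  9.53831548e-01,
        -1.43583536e-01],
       [-3.70100228e-04, -9.53831560e-01, -3.00341836e-01,
         7.64496231e-02],
       [ 9.99999886e-01, -2.62111974e-04, -3.99842775e-04,
        -7.23607608e-04],
       [ 0.00000000e+00,  0.00000000e+00,  0.00000000e+00,
         1.00000000e+00]])}
[[-0.001 -0.902  0.431]
 [-0.002  0.431  0.902]
 [-1.     0.    -0.002]]
```

View pics/top0.png

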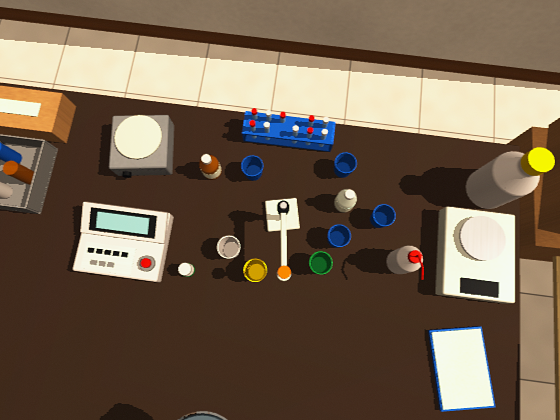

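View pics/scene0.png

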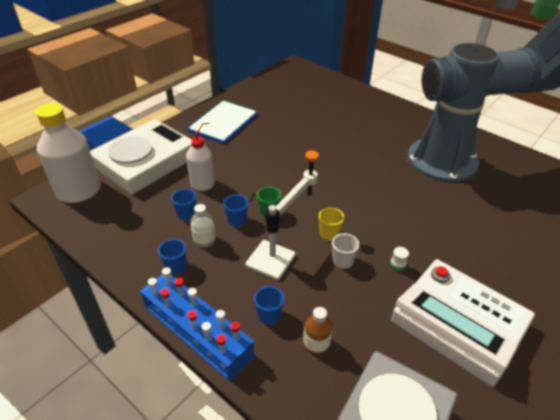

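The top view shows the post at about (283,206) and the orange cap at (284,272). The beakers in the arc are white (229,247), yellow (255,270), green (320,262) and blue (340,236). Blue candidates are (340,236), (384,215), (345,163) and (252,167). The nearest to the base, at the bottom around (205,420), and on the arc is (340,236). The red button is at (146,263). Next is one close crop to confirm.

```bash
python3 - <<'E'
from h import *
im=cv2.imread('pics/top0.png')
c=cv2.resize(im[185:290,215:405],None,fx=4,fy=4,interpolation=cv2.INTER_CUBIC);cv2.imwrite('pics/c1.png',c)
for n,u,v in [('b1',340,236),('b2',384,215),('b3',345,163),('b4',252,167)]:
    P=at('top',u,v,.062);print(n,P.round(4),np.hypot(P[0],P[1]).round(3))
print('cap',at('top',284.5,272,.208),'post',at('top',283,206,.167),'btn',at('top',146,263.5,.05))
E
```

```text
b1 [ 0.5969 -0.2862  0.062 ] 0.662
b2 [ 0.6695 -0.3987  0.062 ] 0.779
b3 [ 0.8031 -0.2803  0.062 ] 0.851
b4 [ 0.7577 -0.0256  0.062 ] 0.758
cap [ 0.47298305 -0.14973111  0.208     ] post [ 0.63380809 -0.12642111  0.167     ] btn [0.45879406 0.21565933 0.05      ]
```

View pics/c1.png

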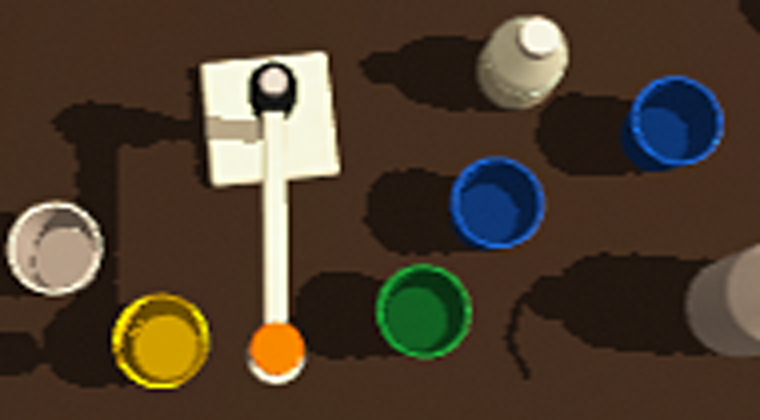

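The crop confirms the choice. The blue mouth centre is at (339.5,235.5), about 163 mm from the post, so it lies on the arc. The post top is at (283,205) and the cap at (284.2,272.2). Next I cross-check with the scene camera and work out the moves.

```bash
cat >> h.py <<'E'
def to(P,s=None):
    s=s or status.sense(); return (R.from_quat(s['tool_rot']).as_matrix().T@(np.array(P)-s['tcp_pos'])*1000).round(1)
E
python3 - <<'E'
from h import *
piv=at('top',283,205.2,.167);cap=at('top',284.2,272.2,.208);b=at('top',339.5,235.5,.062);bt=at('top',146,263.5,.05)
for n,P in [('piv',piv),('cap',cap),('blue',b),('btn',bt)]: print(n,P.round(4),px('scene',P).round(1))
a=[np.arctan2(*(q-piv)[1::-1]) for q in (cap,b)];r=[np.hypot(*(q-piv)[:2]) for q in (cap,b)]
print('ang',np.degrees(a),'r',r)
th=a[0];u=np.array([np.cos(th),np.sin(th),0]);t=np.array([-u[1],u[0],0])
st=piv+.09*u-.035*t;st[2]=.231;print('start',st,'-t yaw',np.degrees(np.arctan2(-t[1],-t[0])),'delta',to(st))
im=cv2.imread('pics/scene0.png');cv2.imwrite('pics/c2.png',cv2.resize(im[140:300,205:475],None,fx=2.9,fy=2.9,interpolation=cv2.INTER_CUBIC))
E
```

```text
piv [ 0.6358 -0.1262  0.167 ] [271.8 206. ]
cap [ 0.4725 -0.1491  0.208 ] [311.  153.1]
blue [ 0.5981 -0.2847  0.062 ] [234.6 200.8]
btn [0.4588 0.2157 0.05  ] [440.3 273.9]
ang [-172.00217644 -103.385384  ] r [np.float64(0.1649514078416443), np.float64(0.1629983393939842)]
start [ 0.54180548 -0.10402926  0.231     ] -t yaw 97.9978235623774 delta [ 2.000e-01 -5.339e+02 -4.846e+02]
```

View pics/c2.png

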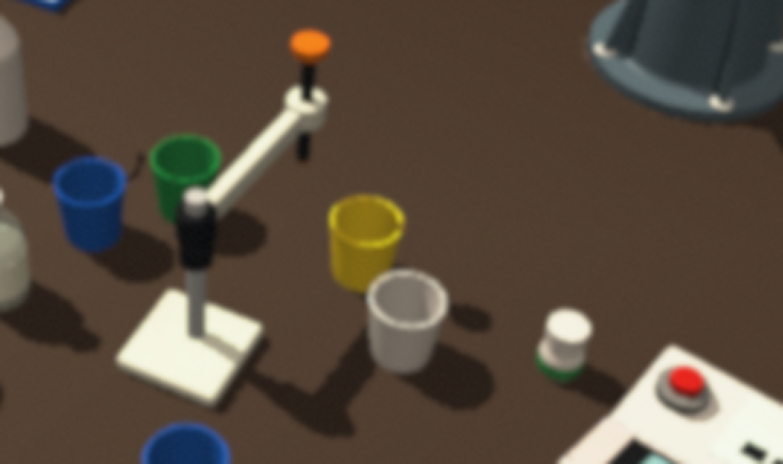

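The scene view agrees to within about 2 px: cap (312,154), post top (272,208), blue mouth (236,202), button (442,271). So I'll move, fingers shut.

Request:
arm_command([
  [[0,-36,-32,0],[0,-36,-32,0],[0,-36,-32,0],[0,-36,-32,0],[0,-36,-32,0],[0,-36,-32,0],[0,-36,-32,0],[0,-36,-32,0],[0,-36,-32,0],[0,-36,-32,0]],
], jaw=0)

```text
t: 1.1
tcp_pos: [0.4565, 0.1181, 0.2312]
tool_rot: [-0.377, 0.598, 0.377, 0.598]
force: [0.2, -0.2, -0.1]
finger_gap: 0.001
```

Request:
arm_command([
  [[0,-36,-32,0],[0,-36,-32,0],[0,-36,-36,0],[0,-36,-36,0],[0,-30,-28,0],[0,0,0,0.14],[0,0,0,0.14],[0,0,0,0.14],[0,0,0,0.14],[0,0,0,0.14]],
])

```text
t: 2.1
tcp_pos: [0.5416, -0.1013, 0.2308]
tool_rot: [-0.147, 0.692, 0.147, 0.691]
force: [0.5, 0.2, -0.3]
finger_gap: 0.001
```

Request:
arm_command([
  [[0,0,0,0.14],[0,0,0,0.14],[0,0,0,0],[0,0,0,0]],
])

```text
t: 2.5
tcp_pos: [0.5417, -0.1012, 0.231]
tool_rot: [-0.052, 0.705, 0.052, 0.705]
force: [0.2, -0.3, 0.7]
finger_gap: -0.003
```

```bash
python3 - <<'E'
from h import *
s=status.sense();M=R.from_quat(s['tool_rot']).as_matrix();print(s['t'],s['tcp_pos'],s['force'],s['q'].round(2),'yaw y',np.degrees(np.arctan2(M[1,1],M[0,1])),M.round(3))
print(to([.5418,-.1040,.137],s))
E
```

```text
2.5 [ 0.54174575 -0.10123246  0.23102039] [ 0.16645103 -0.32201674  0.73420935] [-0.39  0.43  1.62 -0.    1.09 -0.54] yaw y 98.47246402332733 [[-0.001 -0.147  0.989]
 [ 0.     0.989  0.147]
 [-1.     0.    -0.001]]
[94.  -2.8 -0.3]
```

Request:
arm_command([
  [[32,0,0,0],[32,0,0,0],[30,0,0,0],[0,-8,0,0],[0,-8,0,0],[0,-4,0,0],[0,0,0,0]],
])

```text
t: 3.2
tcp_pos: [0.5459, -0.1224, 0.1388]
tool_rot: [-0.052, 0.704, 0.05, 0.706]
force: [-0.7, -0.1, -0.3]
finger_gap: 0.003
```

Request:
arm_command([
  [[0,-10.9,-1.5,-0.12],[0,-10.9,-1.5,-0.12],[0,-10.9,-1.5,-0.12],[0,-10.9,-1.5,-0.12],[0,-10.9,-1.5,-0.12],[0,-10.9,-1.5,-0.12],[0,-10.9,-1.5,-0.12],[0,-10.9,-1.5,-0.12],[0,0,0,0],[0,0,0,0]],
])

```text
t: 4.2
tcp_pos: [0.5805, -0.1986, 0.1383]
tool_rot: [-0.371, 0.602, 0.37, 0.603]
force: [-0.5, -0.3, -0.1]
finger_gap: -0.002
```

```bash
python3 - <<'E'
from h import *
s,a=shot('wrist','w1');_,b=shot('scene','s1');_,c=shot('top','t1')
print(s['tcp_pos'],s['force'])
cv2.imwrite('pics/m1.png',np.vstack([np.hstack([cv2.resize(a,(400,300)),cv2.resize(b[130:310,180:420],(400,300))]),np.hstack([cv2.resize(c[165:315,200:400],(400,300),interpolation=cv2.INTER_CUBIC),np.zeros((300,400,3),np.uint8)])])[:,:,::-1])
E
```

```text
[ 0.58052534 -0.19864438  0.138315  ] [-0.47972133 -0.26639205 -0.09035684]
```

View pics/m1.png

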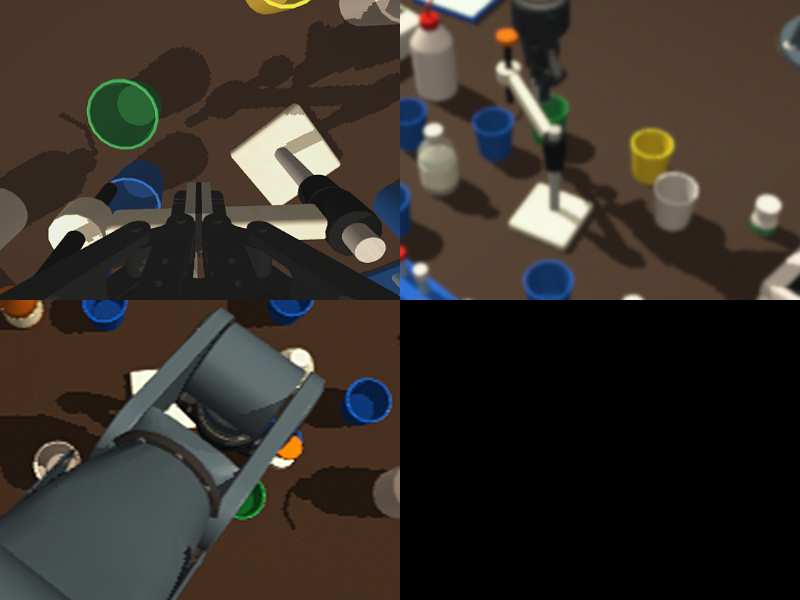

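The wrist view shows the finger against the bar, with the cap short of or over the blue beaker. In the scene view the cap is at about (244,152). I'll measure the cap by its orange centroid, with the bias calibrated from the first picture.

```bash
cat >> h.py <<'E'
PIV=np.array([.6358,-.1262,.208]);BLUE=np.array([.5981,-.2847,.062])
def cen(im):
    h=cv2.cvtColor(im,cv2.COLOR_RGB2HSV);m=((h[...,0]>6)&(h[...,0]<17)&(h[...,1]>200)&(h[...,2]>150)).astype(np.uint8)
    n,l,st,c=cv2.connectedComponentsWithStats(m);return [(c[i].round(1),st[i,4]) for i in range(1,n) if st[i,4]>25]
E
python3 - <<'E'
from h import *
for f in ('scene0','s1','top0','t1'): print(f,cen(cv2.imread(f'pics/{f}.png')[:,:,::-1]))
E
```

```text
scene0 [(array([311.5, 154.7]), np.int32(87))]
s1 [(array([243.8, 151.1]), np.int32(90)), (array([309.1, 321.5]), np.int32(32))]
top0 [(array([213.8, 162.7]), np.int32(63)), (array([  9.9, 167.3]), np.int32(158)), (array([283.2, 271.4]), np.int32(80))]
t1 [(array([213.8, 162.9]), np.int32(67)), (array([  9.9, 167.3]), np.int32(159)), (array([345.5, 239.2]), np.int32(31))]
```

```bash
python3 - <<'E'
from h import *
bias=np.array([311.5,154.7])-px('scene',[.4725,-.1491,.208])
P=at('scene',*(np.array([243.8,151.1])-bias),.208);d=P-PIV
print(bias,P,np.hypot(*d[:2]),np.degrees(np.arctan2(d[1],d[0])))
# joint fit
from scipy.optimize import least_squares
g=lambda a:px('scene',PIV+[.165*np.cos(a),.165*np.sin(a),0])+bias-[243.8,151.1]
r=least_squares(lambda x:g(x[0]),[-2]);print(np.degrees(r.x),r.fun)
b=BLUE-PIV;print('target',np.degrees(np.arctan2(b[1],b[0])))
# finger-based estimate
s=status.sense();f=s['tcp_pos']-PIV;print(np.degrees(np.arctan2(f[1],f[0])+np.arcsin(.018/np.hypot(f[0],f[1]))), np.hypot(*f[:2]))
E
```

```text
[0.46072814 1.63715108] [ 0.56735049 -0.27573529  0.208     ] 0.16445710022577814 -114.59585280533597
[-114.63922065] [-0.03469054 -0.13841953]
target -103.37946487834029
-116.4595938999821 0.09102544040204874
```

Request:
arm_command([
  [[0,-5,-1,-0.06],[0,-5,-1,-0.06],[0,-3,-0.5,-0.04],[0,0,0,0],[0,0,0,0]],
])

```text
t: 4.85
tcp_pos: [0.5905, -0.2053, 0.1373]
tool_rot: [-0.417, 0.571, 0.418, 0.57]
force: [-0.2, 0.9, 0.1]
finger_gap: 0.002
```

```bash
cat > ang.py <<'E'
from h import *
from scipy.optimize import least_squares
import sys
s,b=shot('scene',sys.argv[1]);print(s['tcp_pos'],s['force'],cen(b))
bias=np.array([.46,1.64]);c=cen(b)[0][0]
r=least_squares(lambda x:px('scene',PIV+[.165*np.cos(x[0]),.165*np.sin(x[0]),0])+bias-c,[-1.9]);print('cap angle',np.degrees(r.x),r.fun)
for q in [(236,202)]:
    P=at('scene',*(np.array(q)-[1,1.4]),.062);d=P-PIV;print('blue by scene',P,np.degrees(np.arctan2(d[1],d[0])),np.hypot(*d[:2]))
x,y=[int(v) for v in c];cv2.imwrite(f'pics/{sys.argv[1]}c.png',cv2.resize(b[130:250,190:290],(600,720)[::1] if 0 else (500,600),interpolation=cv2.INTER_CUBIC)[:,:,::-1])
E
python3 ang.py s2
```

```text
[ 0.59050128 -0.20533562  0.13732948] [-0.16222091  0.89012405  0.05897266] [(array([236.6, 153.1]), np.int32(90)), (array([309.2, 321.6]), np.int32(33))]
cap angle [-108.29059289] [-0.01955016 -0.0594078 ]
blue by scene [ 0.5969438  -0.28455628  0.062     ] -103.78640674902498 0.16305372447271194
```

Request:
arm_command([
  [[0,-3,-0.5,-0.04],[0,-2.5,-0.5,-0.03],[0,-1.5,0,0],[0,0,0,0],[0,0,0,0]],
])

```text
t: 5.4
tcp_pos: [0.5974, -0.2087, 0.1373]
tool_rot: [-0.438, 0.555, 0.437, 0.555]
force: [-0.9, 0.3, 0.7]
finger_gap: 0.003
```

```bash
python3 ang.py s3
```

```text
[ 0.59740153 -0.20872163  0.13728383] [-0.90454158  0.31494704  0.66424399] [(array([231.5, 155. ]), np.int32(90)), (array([309.2, 321.6]), np.int32(36))]
cap angle [-103.59073291] [-0.04446012 -0.11322174]
blue by scene [ 0.5969438  -0.28455628  0.062     ] -103.78640674902498 0.16305372447271194
```

View pics/s3c.png

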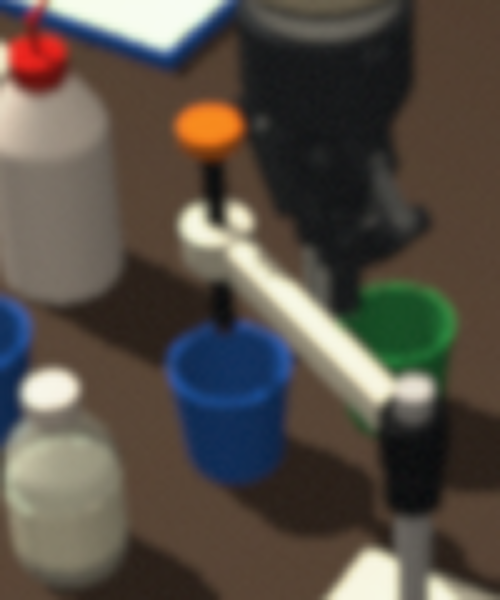

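The cap is at -103.6°, between the two estimates of the blue beaker (-103.4° and -103.8°). In the picture the electrode hangs over the mouth. I'll back off, rise and go above the cap.

Request:
arm_command([
  [[0,10,0,0],[0,15,0,0],[-25,10,0,0],[-40,0,0,0],[-40,0,0,0],[-10,0,0,0],[0,0,0,0]],
])

```text
t: 6.15
tcp_pos: [0.5643, -0.2008, 0.2547]
tool_rot: [-0.44, 0.555, 0.436, 0.556]
force: [-0.2, 0.3, -1.0]
finger_gap: -0.002
```

```bash
python3 ang.py s4; python3 - <<'E'
from h import *
s,a=shot('wrist','w2');C=[.5970,-.2866,.208]
print(s['q'].round(2),to(C,s),'cap px',px('wrist',C,s),'blue px',px('wrist',BLUE,s),cen(a))
E
```

```text
[ 0.56429247 -0.20084021  0.25465862] [-0.15859719  0.33500333 -0.99779426] [(array([231.4, 155. ]), np.int32(91)), (array([309.1, 321.7]), np.int32(35))]
cap angle [-103.50972165] [-0.03116199 -0.0791258 ]
blue by scene [ 0.5969438  -0.28455628  0.062     ] -103.78640674902498 0.16305372447271194
[-0.53  0.47  1.48  0.    1.19 -1.86] [ 44.7 -53.  -76. ] cap px [153.32719565 315.19875341] blue px [203.91985507 228.03096771] [(array([146.4, 291.6]), np.int32(39))]
```

View pics/w2.png

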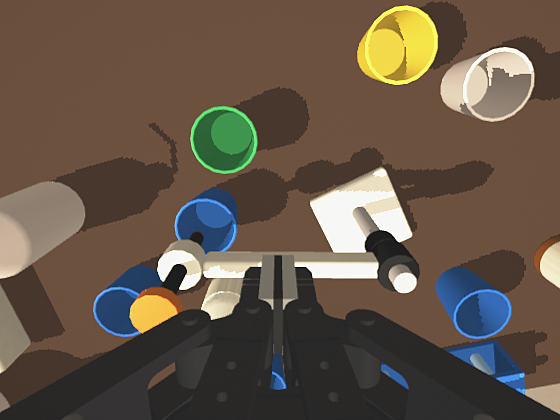

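In the wrist picture the cap top is at (153,312), against a predicted (153,315). The blue mouth is at (205,225), against a predicted (204,228), so both estimates hold. I'll go over the cap and press gently.

Request:
arm_command([
  [[0,-18,-25,0],[0,-18,-25,0],[0,-17,-26,0],[20,0,0,0],[15,0,0,0],[5,0,0,0],[0,0,0,0]],
])

```text
t: 6.95
tcp_pos: [0.5959, -0.2859, 0.2096]
tool_rot: [-0.436, 0.556, 0.439, 0.555]
force: [0.7, 0.2, 0.1]
finger_gap: -0.001
```

```bash
python3 - <<'E'
from h import *
s=status.sense();print(s['tcp_pos'],to([.5970,-.2866,.208],s),s['force'])
E
```

```text
[ 0.59587741 -0.28587146  0.20963753] [ 1.6 -1.3 -0.4] [0.65603472 0.19835253 0.13988593]
```

Centred to about 1 mm. Now pressing 45 mm, slowing near the end.

Request:
arm_command([
  [[4,-1,0,0],[6,0,0,0],[6,0,0,0],[6,0,0,0],[6,0,0,0],[6,0,0,0],[6,0,0,0],[4,0,0,0],[2,0,0,0],[1,0,0,0]],
])

```text
t: 7.95
tcp_pos: [0.598, -0.2869, 0.165]
tool_rot: [-0.438, 0.555, 0.438, 0.555]
force: [0.2, 0.4, 3.4]
finger_gap: -0.005
```

Request:
arm_command([
  [[1,0,0,0],[1,0,0,0],[0.5,0,0,0],[0,0,0,0]],
])

```text
t: 8.35
tcp_pos: [0.598, -0.2869, 0.1628]
tool_rot: [-0.438, 0.555, 0.438, 0.555]
force: [1.7, 0.1, 2.2]
finger_gap: -0.003
```

Request:
arm_command([
  [[1,0,0,0],[1,0,0,0],[1,0,0,0],[0,0,0,0]],
])

```text
t: 8.75
tcp_pos: [0.598, -0.2869, 0.16]
tool_rot: [-0.438, 0.555, 0.438, 0.555]
force: [0.5, 0.4, 5.5]
finger_gap: -0.0
```

Request:
arm_command([
  [[0.5,0,0,0],[0.5,0,0,0],[0,0,0,0]],
])

```text
t: 9.05
tcp_pos: [0.5983, -0.287, 0.16]
tool_rot: [-0.438, 0.555, 0.437, 0.555]
force: [-0.7, 0.9, 9.0]
finger_gap: 0.003
```

Request:
arm_command([
  [[0.7,0,0,0],[0,0,0,0]],
])

```text
t: 9.25
tcp_pos: [0.5987, -0.2871, 0.1599]
tool_rot: [-0.438, 0.555, 0.437, 0.556]
force: [-0.4, 1.9, 10.5]
finger_gap: 0.001
```

Request:
arm_command([
  [[-10,0,0,0],[-40,0,0,0],[-40,0,0,0],[0,30,20,0],[0,30,20,0],[0,30,20,0],[0,0,0,0]],
])

```text
t: 9.95
tcp_pos: [0.5197, -0.203, 0.2471]
tool_rot: [-0.435, 0.556, 0.441, 0.554]
force: [-0.3, -1.2, -0.1]
finger_gap: -0.003
```

```bash
python3 - <<'E'
from h import *
_,a=shot('wrist','w3');_,b=shot('scene','s5');s=status.sense();print(s['tcp_pos'],s['q'].round(2))
# button: triangulate from top (146,263.5) and scene (442.2,271)-bias
for z in (.045,.05,.055,.06): 
    P=at('top',146,263.5,z);print(z,P,px('scene',P)+[1,1.5])
cv2.imwrite('pics/m2.png',np.hstack([cv2.resize(a,(400,300)),cv2.resize(b[130:310,180:420],(400,300),interpolation=cv2.INTER_CUBIC)])[:,:,::-1])
E
```

```text
[ 0.52407831 -0.20711321  0.24808687] [-0.57  0.43  1.57 -0.    1.15 -1.91]
0.045 [0.45902739 0.21733059 0.045     ] [441.36971241 277.25097472]
0.05 [0.45879406 0.21565933 0.05      ] [441.27814091 275.36372078]
0.055 [0.45856073 0.21398806 0.055     ] [441.18613041 273.46741926]
0.06 [0.4583274  0.21231679 0.06      ] [441.09367775 271.56200496]
```

View pics/m2.png

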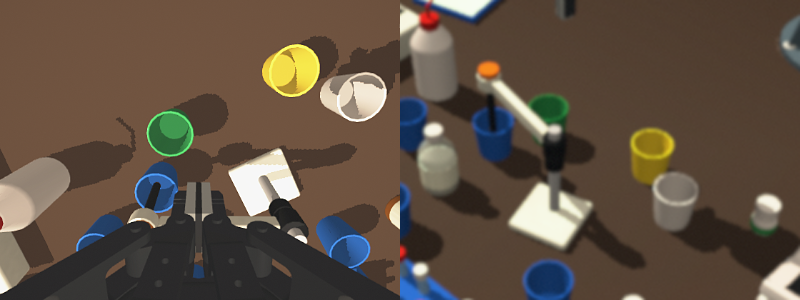

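In both pictures the electrode is inside the blue beaker with its cap on the holder. In the wrist picture the blue mouth is at (156,192). Now the button, whose top I estimate at (0.458, 0.212, ~0.06). I'll go near it and check from the wrist.

```bash
python3 - <<'E'
from h import *
print(to([.435,.17,.2]),to([.4583,.2123,.2]))
E
```

```text
[ 48.1 174.5 346. ] [ 48.1 161.7 392.6]
```

Request:
arm_command([
  [[0,21,39,0],[0,21,39,0],[0,21,39,0],[0,21,39,0],[0,21,39,0],[0,21,39,0],[0,21,39,0],[0,21,39,0],[0,22,40,0],[0,22,40,0]],
])

```text
t: 11.05
tcp_pos: [0.4113, 0.2248, 0.2482]
tool_rot: [-0.438, 0.555, 0.437, 0.556]
force: [0.3, 0.7, -0.6]
finger_gap: 0.001
```

Request:
arm_command([
  [[25,0,0,0],[23,0,0,0],[0,0,0,0],[0,0,0,0]],
])

```text
t: 11.45
tcp_pos: [0.4112, 0.223, 0.2]
tool_rot: [-0.438, 0.556, 0.438, 0.555]
force: [0.1, -0.6, 0.2]
finger_gap: 0.002
```

```bash
python3 - <<'E'
from h import *
s,a=shot('wrist','w4');print(s['tcp_pos'],s['tool_rot'],s['q'].round(2));print(px('wrist',[.4583,.2123,.06],s),to([.4583,.2123,.06],s))
E
```

```text
[0.41118613 0.22304312 0.20001704] [-0.43761457  0.55555489  0.43755221  0.55533801] [ 0.26  0.37  1.85 -0.    0.93 -1.08]
[279.48977249 244.04165669] [140.  -48.3   0.6]
```

View pics/w4.png

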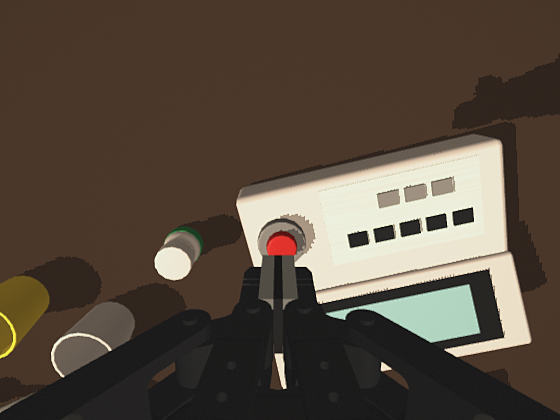

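The button is at (282,245), predicted (279.5,244), so it needs about 2 mm more along tool z. The shut tips look about 15 mm wide, which suits the 26 mm button. I'll move above it and press.

Request:
arm_command([
  [[0,-24,1,0],[0,-24,1,0],[40,0,0,0],[40,0,0,0],[30,0,0,0],[15,0,0,0],[0,0,0,0]],
])

```text
t: 12.2
tcp_pos: [0.4574, 0.2132, 0.0741]
tool_rot: [-0.437, 0.556, 0.438, 0.555]
force: [0.1, 1.1, -0.1]
finger_gap: -0.001
```

Request:
arm_command([
  [[3,0,0,0],[3,0,0,0],[2,0,0,0],[2,0,0,0],[1,0,0,0],[0,0,0,0]],
])

```text
t: 12.8
tcp_pos: [0.458, 0.214, 0.0645]
tool_rot: [-0.438, 0.555, 0.437, 0.556]
force: [1.1, -0.4, 1.5]
finger_gap: 0.002
```

Request:
arm_command([
  [[2,0,0,0],[2,0,0,0],[0,0,0,0]],
])

```text
t: 13.1
tcp_pos: [0.458, 0.214, 0.061]
tool_rot: [-0.438, 0.555, 0.437, 0.556]
force: [0.8, -0.9, 9.4]
finger_gap: -0.001
```

Request:
arm_command([
  [[1,0,0,0],[1,0,0,0],[0,0,0,0]],
])

```text
t: 13.4
tcp_pos: [0.458, 0.214, 0.0607]
tool_rot: [-0.438, 0.554, 0.437, 0.556]
force: [-2.0, -1.4, 22.5]
finger_gap: 0.002
```

A firm stop at z=0.061 with 22 N. I'll confirm the spring travel while letting it go slowly.

Request:
arm_command([
  [[-3,0,0,0],[0,0,0,0]],
])

```text
t: 13.6
tcp_pos: [0.458, 0.214, 0.0619]
tool_rot: [-0.438, 0.555, 0.437, 0.556]
force: [0.9, -0.1, 4.0]
finger_gap: 0.002
```

```bash
python3 - <<'E'
from h import *
v=[]
for i in range(5):
    s=status.sense();v.append(s['force'][2]);snapshot('wrist')
print(s['tcp_pos'][2],np.mean(v))
E
```

```text
0.06109344135152942 3.652788298389477
```

Request:
arm_command([
  [[-2,0,0,0],[0,0,0,0]],
])

```text
t: 14.05
tcp_pos: [0.4574, 0.214, 0.0631]
tool_rot: [-0.438, 0.555, 0.438, 0.555]
force: [2.0, -0.2, 2.5]
finger_gap: -0.001
```

```bash
python3 - <<'E'
from h import *
v=[]
for i in range(5):
    s=status.sense();v.append(s['force'][2]);snapshot('wrist')
print(s['tcp_pos'][2],np.mean(v))
E
```

```text
0.06298647445871103 2.844593919227517
```

Request:
arm_command([
  [[-2,0,0,0],[0,0,0,0]],
])

```text
t: 14.5
tcp_pos: [0.4566, 0.2138, 0.0651]
tool_rot: [-0.438, 0.556, 0.438, 0.555]
force: [1.5, 1.0, 1.9]
finger_gap: 0.006
```

```bash
python3 - <<'E'
from h import *
v=[]
for i in range(5):
    s=status.sense();v.append(s['force'][2]);snapshot('wrist')
print(s['tcp_pos'][2],np.mean(v))
E
```

```text
0.06499326457012519 2.1337749215145956
```

The spring force runs from 3.7 N just above the stop to 2.1 N at 4 mm up, so it was the button bottoming fully. I'll retreat and check.

Request:
arm_command([
  [[-15,0,0,0],[-40,0,0,0],[-50,0,0,0],[-40,30,0,0],[0,40,0,0],[0,0,40,0],[0,0,40,0],[0,0,40,0],[0,0,0,0],[0,0,0,0]],
])

```text
t: 15.75
tcp_pos: [0.4156, 0.3467, 0.2091]
tool_rot: [-0.438, 0.556, 0.438, 0.554]
force: [-0.1, -0.9, -0.8]
finger_gap: -0.003
```

```bash
python3 - <<'E'
from h import *
s,a=shot('top','t9');_,b=shot('scene','s9');print(s['t'],s['tcp_pos'],s['force'])
cv2.imwrite('pics/m3.png',np.hstack([cv2.resize(a[150:300,200:400],(400,300),interpolation=cv2.INTER_CUBIC),cv2.resize(b[140:350,180:460],(400,300),interpolation=cv2.INTER_CUBIC)])[:,:,::-1])
E
```

```text
15.75 [0.41564056 0.34665676 0.20906685] [-0.10899864 -0.85489685 -0.75319877]
```

View pics/m3.png

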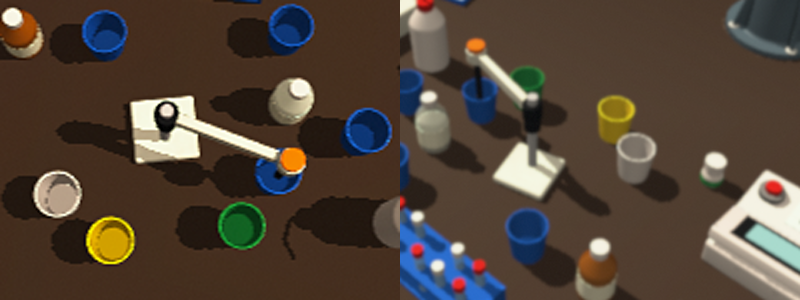

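The cap sits over the blue beaker, at top-view pixel (346,230). The beaker mouth is still at (339.5,236), so it has not moved, and the bystanders are in place. The red button is out again.

```bash
python3 - <<'E'
from h import *
print(px('top',[.597,-.2866,.160]))
print(ticket.sign_off())
E
```

```text
[346.42541811 229.63850433]
the job is handed in; nothing more can be done
None
```

The pH station is closed down and the job is handed in, at about 16 s of the 58 s allowed. I worked with shut fingers throughout and grasped or lifted nothing.

- **Swing arm:** I pushed it round to about -103.5°. The two camera estimates of the blue beaker's direction were -103.4° and -103.8°.
- **Electrode:** I pressed the cap straight down to its stop at 160 mm above the table, peaking at about 10 N. The final top view has the cap at about (346,230), against a predicted (346.4,229.6), and the scene view shows the tip inside the blue beaker.
- **Standby button:** I pressed it to its firm stop at 61 mm above the table, peaking at about 22 N. As I let it go, the force eased from 3.7 N to 2.1 N over 4 mm, which fits the spring. My first camera estimate of the button's height was about 60 mm; the press showed its top is several millimetres higher.
- **Everything else:** in the last pictures the blue beaker's mouth is within a pixel of where it started, and the other beakers and bottles in view look undisturbed. No check failed.

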